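# Put a slide case away in the dust locker through its spring flap

## Task

Put the white slide case away in the low dust locker, keeping it level: pass it through the sprung flap and push it on with the T-shaped pusher until it is right inside, clear of the flap, and the flap has swung fully shut behind it. Only then hang the pusher level across both hooks of the grey stand, roughly centred between them, so that its bar is seated in both hooks. Leave the bottle, jar and beaker where they stand.

Things in the scene. Friction and masses are not known exactly. Their poses are not given: they have to be found in the camera images.
- locker: Low white box fixed to the bench, 195 deep, 96 wide, 60 mm high, clear roof (underside 55 mm up) and back wall, no floor: the bench is its floor. Origin: bench level, middle of its doorway; x points into it, y left looking in, z up. Inside 86 mm wide, back wall at x = 190 mm. Its doorway, closed by the flap, faces roughly towards the robot.
- flap (a joint): Steel flap in the doorway, 80 mm wide, 44 long, 3 thick, hung from a hinge along the locker's y at x = 6 mm, 48 mm up. Value in rad: 0 shut (it cannot swing outwards), growing as it swings inwards and up, to 1.45. A weak spring shuts it (about 1 N at its edge). It rests on what is under it: it shuts only once the case's rear end is 47 mm or more past the doorway.
- flap_edge (a point): Middle of the flap's lower free edge (moves with the flap); 4 mm above the bench when shut.
- case: White plastic slide case, a closed box 100 mm long (its x), 50 mm wide (its y), 32 mm high, about 0.18 kg, loose on the bench. Origin: centre of its underside, z up. Both ends are alike. It can be gripped across its width. Fully home means its centre is 97 to 140 mm inside the doorway along the locker's x.
- pusher: T-shaped aluminium pusher lying flat on the bench, 180 mm long (its x), 22 mm high all over, about 0.16 kg. Origin: centre of its underside, midway along its length, z up. Bar 14 mm wide from x = -90 to +78 mm; cross head 50 mm wide (y), from x = 78 mm to its flat end at x = +90 mm. Centre of mass about x = +15 mm.
- stand: Fixed stand: grey base plate 75 x 150 x 8 mm with two steel J hooks at y = -50 and +50 mm. Origin: centre of the base's underside, z up. Each hook, of 8 mm bar, has a post at x = +19 mm (top 90 mm up), a level arm and an upturned tip at x = -19 mm (top 88 mm up): a trough 30 mm wide, open upwards. The pusher hangs along y with its head at either end, outside the hooks.
- seat_l (a point): Seat of the hook at the stand's y = +50 mm: top of its level arm, middle of the trough, 70 mm above the bench (where the underside of a hung bar lies).
- seat_r (a point): Seat of the hook at the stand's y = -50 mm: top of its level arm, middle of the trough, 70 mm above the bench.
- bottle: Bystander: amber glass bottle, 60 mm across, 130 mm tall; loose. Origin: centre of its foot.
- jar: Bystander: small capped jar, 44 mm across, 50 mm tall, loose, standing to the left of the way into the locker. Origin: centre of its foot.
- beaker: Bystander: small open glass beaker, 52 mm across, 55 mm tall, loose, standing close to the right side of the locker. Origin: centre of its foot.
Mind the look-alikes: they are no part of the job. What is shaped like the locker but red is not meant. Several things have the shape of the pusher; the one meant has the colours described above.

How it is judged:
On the way, in this order (a step that is already met when the one before it is completed fails the run):
1. the case is in the doorway and holds the flap open (value of joint flap above 0.5 rad and x of case in the frame of locker between -0.045 and 0.06 m and y of case in the frame of locker between -0.03 and 0.03 m and height (world z) of case below 0.02 m), for 0.1 s.
2. the pusher pushes the case on through the open flap (contact force between pusher and case above 0.1 N and value of joint flap above 0.3 rad and x of case in the frame of locker between 0 and 0.145 m), for 0.05 s.
3. the case is home and the flap has swung shut, with the pusher not yet hung up (x of case in the frame of locker between 0.093 and 0.145 m and y of case in the frame of locker between -0.03 and 0.03 m and value of joint flap below 0.08 rad and angle between case's own z axis and vertical below 0.1 rad and not (x of pusher in the frame of stand between -0.013 and 0.013 m and y of pusher in the frame of stand between -0.032 and 0.032 m and z of pusher in the frame of stand between 0.065 and 0.075 m and angle between the x axis of pusher and the y axis of stand, either way round below 0.2 rad and angle between pusher's own z axis and vertical below 0.12 rad)), for 0.2 s.
At the end, for the whole second after the job is handed in: Case level in the locker, centre 93-145 mm past the doorway, within 30 mm of the middle line; flap under 0.08 rad; pusher in both hooks: underside 65-75 mm up, level within 0.12 rad, in line within 0.2 rad, midpoint within 32 mm of midway, 13 mm across; both at rest (x of case in the frame of locker between 0.093 and 0.145 m and y of case in the frame of locker between -0.03 and 0.03 m and value of joint flap below 0.08 rad and angle between case's own z axis and vertical below 0.1 rad and x of pusher in the frame of stand between -0.013 and 0.013 m and y of pusher in the frame of stand between -0.032 and 0.032 m and z of pusher in the frame of stand between 0.065 and 0.075 m and angle between the x axis of pusher and the y axis of stand, either way round below 0.2 rad and angle between pusher's own z axis and vertical below 0.12 rad and linear speed of each of case, pusher below 0.02 m/s); the robot touches nothing.
It fails at once if the bottle is shoved or knocked over (distance of bottle from where it was at the start of the episode above 0.02 m or angle between bottle's own z axis and vertical above 0.3 rad).
It fails at once if the jar is shoved or knocked over (distance of jar from where it was at the start of the episode above 0.02 m or angle between jar's own z axis and vertical above 0.3 rad).
It fails at once if the beaker is shoved or knocked over (distance of beaker from where it was at the start of the episode above 0.02 m or angle between beaker's own z axis and vertical above 0.3 rad).
It fails at once if the case is tipped (angle between case's own z axis and vertical above 0.5 rad).
It also fails if it takes over 72 s, if anything falls off the work surface, if the arm or the gripper's body presses on something with over 40 N, if the wrist force passes 120 N, or if a joint passes its speed limit or range.

## Robot

A 6-joint arm with a two-finger parallel gripper is mounted at the origin on the work surface. World frame = base frame: x ahead of the robot, y to its left, z up, the work surface at z = 0. Lengths are in m, angles in rad, forces in N, time in s.
With the tool pointing down it reaches from about 0.275 to 0.85 m from the base axis. Payload 19 kg.
Tool frame: the origin (TCP) lies midway between the tips of the shut fingers; the grasp point (between the pads) lies arm.tcp_to_grasp behind it (arm.tcp_to_grasp is the distance from the TCP to the grasp point, in m); z points along the fingers, y is the line along which they close (so a half turn about z gives the same grasp; the last joint's range is limited). The gripper opens to 85 mm and grips with 20 to 120 N. Pads are 22 mm wide; open, the fingers measure 114 mm over their backs; the gripper's body (76 mm by 85 mm) begins 54 mm behind the grasp point. The pads swing forward as they close: fully open they stand 13 mm farther back than shut.
Start: joints at [-1.445, 0.15, 1.437, -0, 1.554, -0.134], TCP at [0.148, -0.556, 0.207] pointing down, gripper open.
Joint ranges: [-2.8, 2.8], [-0.68, 2.1], [0.12, 2.68], [-1.39, 4.53], [0.16, 2.79], [-2.81, 2.81]. Speed limits (rad/s): [1.89, 1.89, 2.22, 3.01, 3.01, 3.01].

## Interface

Orientations are given as a unit quaternion [x, y, z, w].
In Python, from bench import arm gives the robot as it stands. The module is installed in compiled form; this text tells all that it offers.
- The arm moves only by the tool carry_out, never from a script. Its argument "increments" is a list of rows, each a list of 2 entries, a list of its own where there are three numbers: the shift along the tool's x, y, z in mm, then the turn about the tool's z in rad. In form: [[[tx, ty, tz], yaw], ...]. A call has 1 to 5 rows; each row shifts and turns the commanded pose from where the row before left it, along the tool's axes as they then stand; what a row does not reach is not made up. A row lasts 1/8 s, in which the tool goes at most 62.5 mm and 10.7 degrees, less where a joint would pass 70% of its speed; a pose out of reach is approached as far as the arm can. A call is refused whole if a number of a shift passes 62.5 or a number of a turn 0.188, either way. A call with a gripper value outside its range is refused whole. "grip" is the closure in counts, from 0 (fully open) to 255 (shut), set as the call begins (left out, the last holds). The fingers move at their own pace and stop on an object; "newtons" is the grip in N (left out, the last holds). Time passes only in rows, so rows that do not move let the fingers close. It gives the time, the measured TCP pose, the force, the opening and the grip force at its end, in the units of the state.
- arm.observe(): the state, without advancing time (a new reading comes with each control period).
- arm.capture(name): name is "side" or "top" or "wrist"; returns a dict with "frame" (480x640x3 uint8, red, green, blue), "z_map" (480x640 float32, m along the optical axis (not along the pixel's ray), 0 where there is no reading), "fx", "fy", "cx", "cy" (pixels), "R" (3x3) and "t" (3): a world point X has camera coordinates R X + t. Camera axes: x right, y down, z forward; pixel columns grow to the right and rows downward; lengths in m; the calibration is good to about 2 mm. The wrist camera is an equidistant fisheye: a pixel r from the principal point sees the ray r / f radians off the axis. A picture is of the moment at which its call begins.
- arm.sign_off(): hands the job in; it is judged then, once.
The state is a dict: "clock": time; "joints": joint angles; "qvel": joint speeds; "effort": joint torques, N m; "eef_pos": TCP position; "eef_rot": TCP orientation; "wrist_force": force on the tool from outside, world axes, zero at the start; "ft_torque": the same for the moment, N m; "finger_gap": finger opening in m; "grasp_force": force on a finger pad.
Only numpy, scipy, OpenCV 4.12 (cv2) and the standard library are available. Lean on these libraries where they do the work, as an engineer would, in place of code of your own. Each camera call takes 0.05 s, during which the arm holds its last target. There are 200 camera calls.

## Working session

There is one attempt and no reset: what is moved stays moved. The work goes in short steps, Python scripts to look and compute and a tool call to move; the robot and the scene stay as the last step left them, time stands still between calls to the robot, and variables do not carry over. Pictures are saved under pics/ and viewed, at most 10 in all, crops included, and the job is handed in when it is done.

Besides the shell and the picture viewer there is one more tool, called after "Request:" as a command line: name --argument value ..., lists and objects as JSON in quotes. carry_out: Moves the arm, as the interface text tells. Its arguments: {"type":"object","properties":{"increments":{"type":"array","items":{"type":"array"}},"grip":{"type":"number"},"newtons":{"type":"number"}},"required":["increments"]}

```bash
mkdir -p pics; cat > h.py <<'E'
import numpy as np, cv2
from bench import arm
def cap(n):
    c=arm.capture(n); return c
def save(c,name):
    cv2.imwrite('pics/'+name,c["frame"][:,:,::-1])
def pts(c):
    z=c["z_map"]; v,u=np.mgrid[0:480,0:640]
    P=np.stack([(u-c["cx"])/c["fx"]*z,(v-c["cy"])/c["fy"]*z,z],-1)
    return (P-np.array(c["t"]))@np.array(c["R"])
def plane(c,u,v,h):
    R=np.array(c["R"]);t=np.array(c["t"])
    o=-R.T@t; d=R.T@np.array([(u-c["cx"])/c["fx"],(v-c["cy"])/c["fy"],1])
    return o+d*(h-o[2])/d[2]
E
python3 - <<'E'
from h import *
print(arm.tcp_to_grasp); s=arm.observe(); print(s)
for n in("top","side"):
    c=cap(n); save(c,n+'0.png'); np.savez(n+'0.npz',**{k:np.array(v) for k,v in c.items()})
    print(n,c["fx"],c["cx"],c["cy"],-np.array(c["R"]).T@np.array(c["t"]))
E
```

```text
0.0187
{'clock': 0.0, 'joints': array([-1.44496652e+00,  1.50990574e-01,  1.43802531e+00, -1.08176173e-05,
        1.55380884e+00, -1.34026048e-01]), 'qvel': array([ 1.49730616e-03,  1.11756765e-03, -2.38929198e-05,  8.32735936e-04,
        1.11067891e-03, -6.95975238e-05]), 'effort': array([-4.74329849e-03, -7.13053036e+01, -5.70872211e+01, -5.55438710e-04,
        8.86047928e-03,  1.45339902e-05]), 'eef_pos': array([ 0.14766868, -0.55542663,  0.20627573]), 'eef_rot': array([ 9.91571033e-01,  1.29562750e-01, -2.88335957e-06, -6.16049145e-04]), 'wrist_force': array([0.1255168 , 0.2359835 , 0.17299127]), 'ft_torque': array([-0.05342046,  0.0271763 , -0.01249892]), 'grasp_force': 0.0, 'finger_gap': 0.08544807955244023}
top 455.41388450042353 318.57905440137523 236.2554389596303 [ 0.42425975 -0.02543933  0.96070192]
side 552.6953838635878 330.65492031009046 244.65884188563305 [-0.07279588  0.7602922   0.70176261]
```

View pics/top0.png

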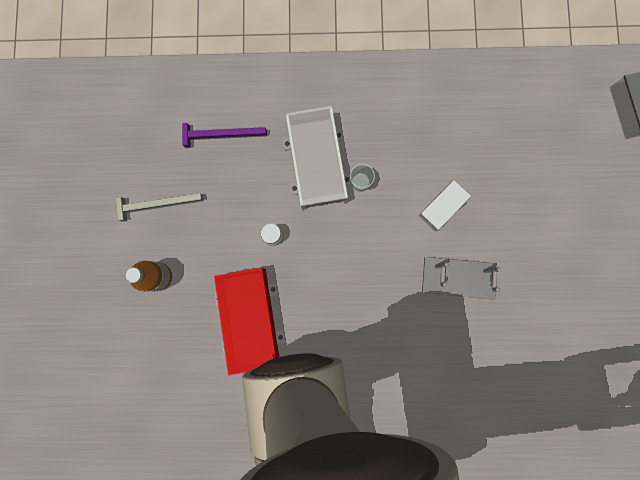

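View pics/side0.png

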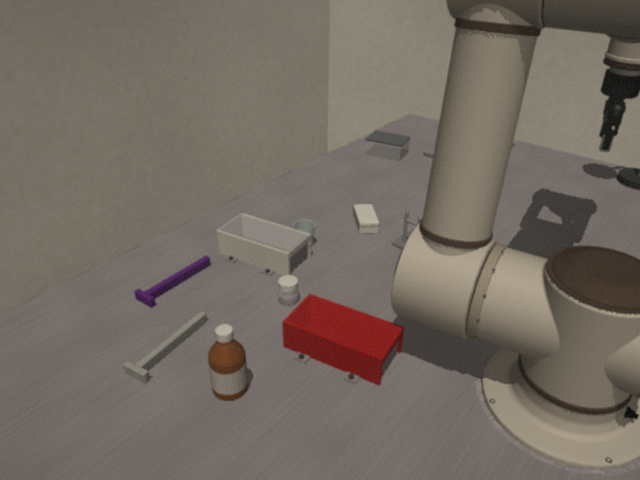

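The top view shows the white locker (walls at px 287–347, 107–206, doorway at the bottom near 324,203), case (445,205), aluminium pusher (160,205, head on the left at 121,208), stand (460,278), jar (271,233), beaker (362,178) and bottle (145,275). The side view agrees: the purple T and the red box are the look-alikes.

```bash
python3 - <<'E'
from h import *
c=dict(np.load('top0.npz')); P=pts(c); hsv=cv2.cvtColor(c["frame"],cv2.COLOR_RGB2HSV)
print('bench z',[np.round(P[y,x,2],4) for x,y in((400,120),(200,240),(380,240))])
def rect(name,x0,y0,x1,y1,lo,hi):
    Q=P[y0:y1,x0:x1].reshape(-1,3); Q=Q[(Q[:,2]>lo)&(Q[:,2]<hi)]
    r=cv2.minAreaRect((Q[:,:2]*1000).astype(np.float32))
    print(name,len(Q),'z',np.round(np.median(Q[:,2]),4),'rect',np.round(r[0],1),np.round(r[1],1),round(r[2],1));print('   ',np.round(cv2.boxPoints(r),0).tolist())
    return Q
rect('case',410,170,480,240,.02,.045)
rect('pusher',105,185,215,228,.012,.035)
rect('head',105,185,131,228,.012,.035)
rect('locker',278,100,355,212,.05,.07)
rect('lockerall',278,100,350,212,.03,.07)
rect('standbase',410,245,510,305,.003,.014)
for h in((.06,.1),):rect('hooks',410,245,472,305,*h);rect('hooks2',472,245,510,305,*h)
rect('jar',255,220,284,247,.04,.06)
rect('beaker',348,160,380,195,.045,.065)
rect('bottle',120,255,165,295,.05,.14)
E
python3 - <<'E'
import cv2
a=cv2.imread('pics/top0.png')
b=cv2.resize(a[95:220,270:390],None,fx=4,fy=4,interpolation=2);d=cv2.resize(a[245:310,410:510],(480,312));
d=cv2.copyMakeBorder(d,0,188,0,0,0);b=b[:500,:310]
cv2.imwrite('pics/crop0.png',cv2.hconcat([b,d]))
E
```

```text
bench z [np.float64(-0.001), np.float64(0.0002), np.float64(0.0021)]
case 1201 z 0.0312 rect [ 589.8 -273.3] [ 51.2 101.4] 43.9
    [[536.0, -255.0], [606.0, -328.0], [643.0, -292.0], [573.0, -219.0]]
pusher 743 z 0.0207 rect [599.  326.8] [ 49.7 180.9] 1.6
    [[572.0, 417.0], [577.0, 236.0], [626.0, 237.0], [621.0, 418.0]]
head 219 z 0.0205 rect [597.7 400.8] [49.9 31. ] 5.5
    [[571.0, 414.0], [574.0, 383.0], [624.0, 388.0], [621.0, 419.0]]
locker 4468 z 0.0593 rect [694.3 -19.5] [196.1 120.5] 8.6
    [[588.0, 25.0], [606.0, -94.0], [800.0, -64.0], [782.0, 55.0]]
lockerall 4459 z 0.0593 rect [692.4  -7.5] [196.1  96.2] 8.7
    [[588.0, 25.0], [603.0, -70.0], [797.0, -40.0], [782.0, 55.0]]
standbase 2427 z 0.0075 rect [ 446.5 -302. ] [206.5 120.4] 89.1
    [[385.0, -404.0], [505.0, -406.0], [508.0, -200.0], [388.0, -198.0]]
hooks 120 z 0.0699 rect [ 445.9 -250.7] [ 9.1 44.8] 84.8
    [[423.0, -253.0], [468.0, -257.0], [469.0, -248.0], [424.0, -244.0]]
hooks2 134 z 0.0704 rect [ 434.9 -349.2] [ 9.4 44.7] 84.4
    [[412.0, -352.0], [457.0, -356.0], [458.0, -347.0], [413.0, -342.0]]
jar 309 z 0.0493 rect [534.9  87.3] [39.1 37.2] 43.6
    [[508.0, 87.0], [534.0, 60.0], [562.0, 87.0], [536.0, 114.0]]
beaker 158 z 0.0534 rect [ 648.5 -100.5] [49.  50.4] 89.1
    [[623.0, -125.0], [673.0, -125.0], [674.0, -76.0], [624.0, -76.0]]
bottle 917 z 0.0915 rect [452.1 326.6] [53.5 59.6] 83.0
    [[419.0, 304.0], [478.0, 296.0], [485.0, 350.0], [426.0, 357.0]]
```

View pics/crop0.png

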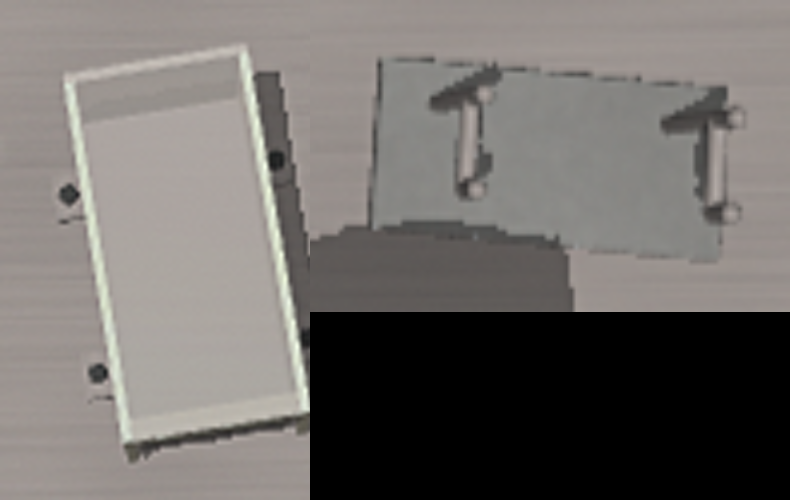

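```bash
cat > plan.py <<'E'
import sys
from h import *
# usage: plan.py x y z(mm) psi(deg) n
def plan(x,y,z,deg,n):
    s=arm.observe(); p=np.array(s["eef_pos"])*1000; q=s["eef_rot"]
    psi=2*np.arctan2(q[1],q[0]); T=np.array([x,y,z]); d=(np.radians(deg)-psi+np.pi)%(2*np.pi)-np.pi
    st=(T-p)/n; out=[]
    for i in range(n):
        a=psi+d*i/n; c,k=np.cos(a),np.sin(a)
        out.append([[round(float(v),1) for v in (c*st[0]+k*st[1],k*st[0]-c*st[1],-st[2])],round(float(-d/n),3)])
    print('t',round(s["clock"],2),'at',np.round(p,1),round(float(np.degrees(psi)),2),'gap',round(s["finger_gap"],4),'f',np.round(s["wrist_force"],1),'j6',np.round(s["joints"],2))
    for i in range(0,n,5):print(out[i:i+5])
if __name__=="__main__": plan(*map(float,sys.argv[1:5]),int(sys.argv[5]))
E
python3 plan.py 570.6 -253.1 110 -46.2 10
python3 - <<'E'
from h import *
c=dict(np.load('top0.npz')); P=pts(c)
Q=P[185:228,130:215].reshape(-1,3); Q=Q[(Q[:,2]>.014)&(Q[:,2]<.03)][:,:2]*1000
print(len(Q),cv2.fitLine(Q.astype(np.float32),cv2.DIST_HUBER,0,.01,.01).ravel(),cv2.minAreaRect(Q.astype(np.float32)))
Q=P[185:228,105:126].reshape(-1,3); Q=Q[(Q[:,2]>.014)&(Q[:,2]<.03)][:,:2]*1000
print(Q[:,0].min(),Q[:,0].max(),Q[:,1].max(), cv2.minAreaRect(Q.astype(np.float32)))
E
```

```text
t 0.1 at [ 147.7 -555.5  206.4] 14.88 gap 0.0857 f [ 0.2 -0.6 -0.4] j6 [-1.44  0.15  1.44 -0.    1.55 -0.13]
[[[48.6, -18.4, 9.6], 0.107], [[46.4, -23.4, 9.6], 0.107], [[43.7, -28.2, 9.6], 0.107], [[40.4, -32.7, 9.6], 0.107], [[36.7, -36.8, 9.6], 0.107]]
[[[32.6, -40.5, 9.6], 0.107], [[28.1, -43.8, 9.6], 0.107], [[23.3, -46.5, 9.6], 0.107], [[18.2, -48.7, 9.6], 0.107], [[12.9, -50.4, 9.6], 0.107]]
512 [ 1.3174550e-01 -9.9128360e-01  6.0897247e+02  3.1184732e+02] ((610.0850219726562, 312.6469421386719), (15.073590278625488, 152.01620483398438), 7.663965702056885)
571.7970925972553 621.4290964455147 417.652134982968 ((597.1679077148438, 406.61431884765625), (49.92172622680664, 19.40069007873535), 5.5315704345703125)
```

Request:
carry_out --increments '[[[48.6,-18.4,9.6],0.107],[[46.4,-23.4,9.6],0.107],[[43.7,-28.2,9.6],0.107],[[40.4,-32.7,9.6],0.107],[[36.7,-36.8,9.6],0.107]]' --grip 0 --newtons 50

```text
clock: 0.72
eef_pos: [0.3604, -0.4035, 0.1584]
eef_rot: [0.99, -0.139, -0.0, -0.0]
wrist_force: [0.9, -1.4, -0.5]
finger_gap: 0.085
grasp_force: 0.0
```

Request:
carry_out --increments '[[[32.6,-40.5,9.6],0.107],[[28.1,-43.8,9.6],0.107],[[23.3,-46.5,9.6],0.107],[[18.2,-48.7,9.6],0.107],[[12.9,-50.4,9.6],0.107]]'

```text
clock: 1.35
eef_pos: [0.5725, -0.2529, 0.1103]
eef_rot: [0.918, -0.396, -0.0, -0.0]
wrist_force: [0.7, -0.1, 0.6]
finger_gap: 0.0857
grasp_force: 0.0
```

```bash
python3 - <<'E'
from h import *
c=cap("wrist"); save(c,"w1.png"); np.savez('w1.npz',**{k:np.array(v) for k,v in c.items()})
c=cap("top"); P=pts(c); Q=P[170:240,410:480].reshape(-1,3); Q=Q[(Q[:,2]>.02)&(Q[:,2]<.04)]; print(len(Q))
E
python3 plan.py 570.6 -253.1 7 -46.2 3
```

```text
90
t 1.45 at [ 573.7 -250.8  109. ] -46.42 gap 0.0852 f [-1.3 -0.1 -0.5] j6 [-0.54  0.31  1.45  0.    1.39  1.85]
[[[-0.1, 1.3, 34.0], -0.001], [[-0.1, 1.3, 34.0], -0.001], [[-0.2, 1.3, 34.0], -0.001]]
```

View pics/w1.png

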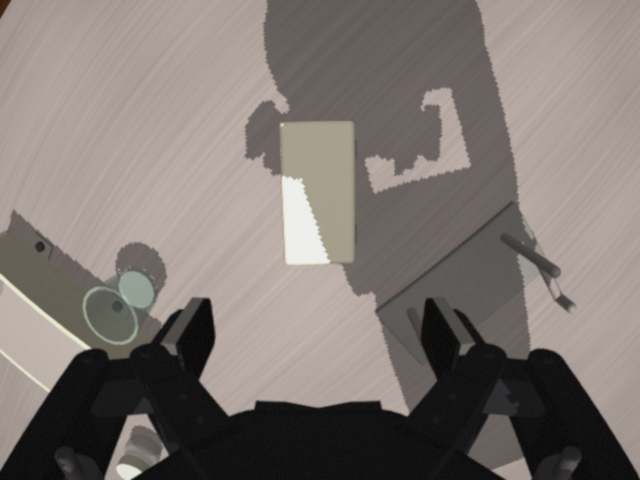

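The wrist view shows the case (281–355, 121–264) centred between the fingers (about x = 319). I'll descend from here.

Request:
carry_out --increments '[[[0,0.7,34],0],[[0,0.7,34],0],[[0,0.7,34],0],[[0,0,0],0],[[0,0,0],0]]'

```text
clock: 2.08
eef_pos: [0.5701, -0.2561, 0.0103]
eef_rot: [0.919, -0.394, 0.001, 0.0]
wrist_force: [0.2, -0.0, 0.4]
finger_gap: 0.0854
grasp_force: 0.0
```

Request:
carry_out --increments '[[[0,0,0],0],[[0,0,0],0],[[0,0,0],0],[[0,0,0],0],[[0,0,0],0]]' --grip 255

```text
clock: 2.7
eef_pos: [0.5698, -0.2556, 0.0089]
eef_rot: [0.919, -0.394, -0.0, -0.0]
wrist_force: [-0.6, -0.6, -0.1]
finger_gap: -0.0001
grasp_force: 0.0
```

```bash
python3 plan.py 570.6 -253.1 60 -46.2 2; python3 - <<'E'
import numpy as np
for x in(-100,):
  e=np.array([.9885,.1513]); print(np.array([595.5,-22.5])+(x)*e)
E
```

```text
t 2.7 at [ 569.8 -255.6    8.9] -46.42 gap -0.0001 f [-0.6 -0.6 -0.1] j6 [-0.55  0.39  1.56  0.    1.2   1.84]
[[[-0.6, -1.2, -25.5], -0.002], [[-0.6, -1.2, -25.5], -0.002]]
[496.65 -37.63]
```

```bash
python3 - <<'E'
from h import *
c=cap("wrist"); save(c,"w2.png"); np.savez('w2.npz',**{k:np.array(v) for k,v in c.items()})
R=np.array(c["R"]);t=np.array(c["t"]); o=-R.T@t; print('cam',o,R.T@[0,0,1],R.T@[1,0,0],c["fx"])
w=dict(np.load('w1.npz'));R=w["R"];t=w["t"]; print(-R.T@t)
def fish(u,v,h,c):
    d=np.array([u-c["cx"],v-c["cy"]]);r=np.hypot(*d);th=r/c["fx"];ray=np.r_[d/r*np.sin(th),np.cos(th)]
    R=np.array(c["R"]);o=-R.T@np.array(c["t"]);g=R.T@ray;return o+g*(h-o[2])/g[2]
for u,v in((281,122),(355,122),(355,264),(286,264)):print(fish(u,v,.032,w))
E
```

```text
cam [ 0.62110537 -0.30793513  0.17561672] [-0.2000136   0.20901363 -0.95723971] [-7.23912806e-01 -6.89891196e-01  6.22359259e-04] 371.64829954431775
[ 0.62366588 -0.30543055  0.27698662]
[ 0.6433224  -0.29179265  0.032     ]
[ 0.60834162 -0.32491086  0.032     ]
[ 0.53925151 -0.25502358  0.032     ]
[ 0.57476141 -0.221467    0.032     ]
```

View pics/w2.png

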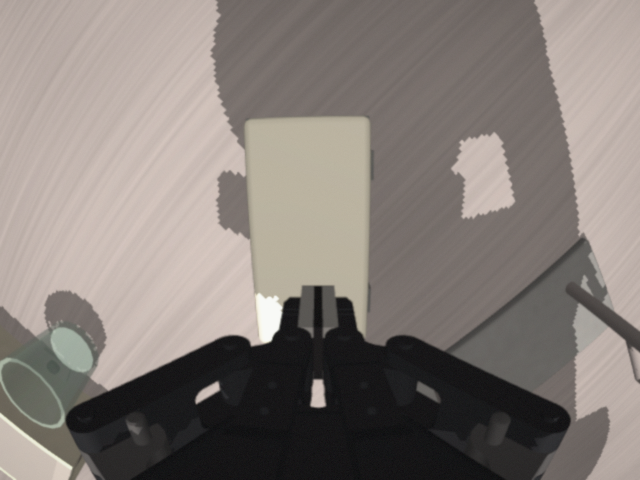

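```bash
cat >> h.py <<'E'
def fish(u,v,h,c):
    d=np.array([u-c["cx"],v-c["cy"]]);r=np.hypot(*d);th=r/c["fx"];ray=np.r_[d/r*np.sin(th),np.cos(th)]
    R=np.array(c["R"]);o=-R.T@np.array(c["t"]);g=R.T@ray;return o+g*(h-o[2])/g[2]
def proj(X,c):
    p=np.array(c["R"])@X+np.array(c["t"]);r=np.hypot(p[0],p[1]);th=np.arctan2(r,p[2]);return c["cx"]+c["fx"]*th*p[0]/r,c["cy"]+c["fx"]*th*p[1]/r
E
python3 - <<'E'
from h import *
w=dict(np.load('w2.npz')); s=arm.observe(); 
print('tcp',proj(s["eef_pos"],w)); 
for u,v in((246,121),(369,118),(366,335),(260,340)):print(fish(u,v,.032,w)*1000)
z=w["z_map"]; print(z[200,310],z[300,318],z[295,270],z[330,262],z[330,362])
print(proj(np.array([.5698,-.2556,.009+.0187]),w))
c=cap("top"); P=pts(c); Q=P[150:260,390:500].reshape(-1,3); Q=Q[(Q[:,2]>.02)&(Q[:,2]<.04)]; print(len(Q),cv2.minAreaRect((Q[:,:2]*1000).astype(np.float32)))
E
```

```text
tcp (np.float64(319.5832025101151), np.float64(281.17447385674024))
[ 643.03585672 -291.11855318   32.        ]
[ 609.47993907 -324.33898079   32.        ]
[ 542.9660479  -257.85997503   32.        ]
[ 575.98279483 -222.46201528   32.        ]
0.14601038 0.13901033 0.15885583 0.16297829 0.16420992
(np.float64(319.76651426614717), np.float64(298.17713088408726))
51 ((550.7410888671875, -260.58148193359375), (12.066293716430664, 23.580371856689453), 44.48433303833008)
```

```bash
python3 - <<'E'
from h import *
w=dict(np.load('w2.npz'));R=w["R"];o=-R.T@w["t"]
def wp(u,v,w=w):
    d=np.array([u-w["cx"],v-w["cy"]]);r=np.hypot(*d);th=r/w["fx"];ray=np.r_[d/r*np.tan(th),1]*w["z_map"][v,u]
    return np.round((R.T@ray+o)*1000,1)
for u,v in((310,200),(270,295),(262,330),(362,330),(320,283),(310,289),(318,293),(310,300),(310,320),(320,400),(450,100),(200,50),(100,250)):print((u,v),wp(u,v))
print(arm.observe()["eef_pos"])
E
```

```text
(310, 200) [ 603.5 -285.3   31.7]
(270, 295) [ 587.5 -242.9   30.9]
(262, 330) [ 578.8 -227.2   31.8]
(362, 330) [ 545.6 -258.    30.7]
(320, 283) [ 575.9 -262.1   31.2]
(310, 289) [ 579.8 -260.2   40. ]
(318, 293) [ 577.8 -262.8   44.8]
(310, 300) [ 579.7 -260.5   50.2]
(310, 320) [ 579.9 -261.1   66.4]
(320, 400) [ 510.7 -194.3   -0. ]
(450, 100) [ 585.4 -363.7   -0.6]
(200, 50) [ 6.896e+02 -2.982e+02 -4.000e-01]
(100, 250) [ 6.682e+02 -1.784e+02 -4.000e-01]
[ 0.56978413 -0.25562021  0.00889274]
```

```bash
python3 - <<'E'
from h import *
def wpm(w):
    v,u=np.mgrid[0:480,0:640].astype(float);dx=u-w["cx"];dy=v-w["cy"];r=np.hypot(dx,dy)+1e-9;k=np.tan(r/w["fx"])/r
    z=w["z_map"];P=np.stack([dx*k*z,dy*k*z,z],-1);return (P-w["t"])@w["R"]*1000
w=dict(np.load('w2.npz'));P=wpm(w)
for v in range(280,300,1):print(v,np.round(P[v,308],1),np.round(P[v,318],1),w["frame"][v,308])
w=dict(np.load('w1.npz'));P=wpm(w)-[572.5,-252.9,109.5]
for u in(190,200,208,430,445):
  for v in range(292,310,3):
    if P[v,u,2]>-60: print('w1',u,v,np.round(P[v,u],1));
E
```

```text
280 [ 580.7 -259.7   31.6] [ 577.8 -262.9   32.4] [184 177 160]
281 [ 580.4 -259.5   31.8] [ 577.4 -262.4   31.9] [185 178 160]
282 [ 580.  -259.    31.4] [ 576.6 -261.6   30.3] [185 177 160]
283 [ 579.9 -258.9   32.2] [ 576.6 -261.6   31.5] [184 176 158]
284 [ 579.5 -258.5   31.8] [ 576.4 -261.4   31.8] [174 167 150]
285 [ 580.6 -259.9   36.8] [ 577.9 -262.9   37.6] [136 132 120]
286 [ 580.9 -260.2   38.8] [ 577.7 -262.7   37.9] [98 96 89]
287 [ 580.5 -259.8   38.6] [ 577.6 -262.7   38.7] [89 86 82]
288 [ 580.4 -259.7   39.2] [ 578.  -263.    40.8] [90 88 83]
289 [ 580.3 -259.6   39.8] [ 577.5 -262.5   40.3] [90 88 84]
290 [ 580.3 -259.7   41. ] [ 577.6 -262.7   41.6] [89 87 83]
291 [ 580.6 -260.1   43. ] [ 577.5 -262.5   42. ] [90 87 84]
292 [ 580.6 -260.1   43.8] [ 577.6 -262.6   43.2] [90 88 84]
293 [ 580.5 -260.1   44.6] [ 577.8 -262.8   44.8] [89 87 82]
294 [ 580.2 -259.7   44.5] [ 577.6 -262.7   45.3] [89 88 83]
295 [ 580.9 -260.6   47.8] [ 578.  -263.    47.1] [90 88 84]
296 [ 580.7 -260.3   47.8] [ 577.8 -262.9   47.6] [90 86 83]
297 [ 580.7 -260.3   48.7] [ 577.5 -262.5   47.4] [89 88 84]
298 [ 580.6 -260.3   49.5] [ 577.9 -262.9   49.5] [89 86 83]
299 [ 580.5 -260.2   50. ] [ 577.9 -263.    50.5] [89 87 82]
w1 190 301 [43.3 27.1 44.6]
w1 190 304 [42.8 25.7 48.3]
w1 190 307 [42.3 25.2 50.6]
w1 200 298 [41.  24.6 42.1]
w1 200 301 [40.4 24.3 44.3]
w1 200 304 [39.9 23.4 47.4]
w1 200 307 [39.4 23.1 49.5]
w1 208 298 [38.6 22.9 40.9]
w1 208 301 [37.9 23.4 41.8]
w1 208 304 [37.  24.7 41.4]
w1 208 307 [36.5 24.5 43.6]
w1 430 298 [-23.9 -36.8  42. ]
w1 430 301 [-22.6 -36.5  45.7]
w1 430 304 [-23.9 -35.6  45.3]
w1 430 307 [-24.3 -34.9  46.2]
w1 445 301 [-27.1 -40.5  45.9]
w1 445 304 [-26.4 -40.   48.6]
w1 445 307 [-25.9 -39.4  50.9]
```

Measured in the wrist view, the shut fingertips (row 285, z ≈ 37.5 mm) sit about 28.5 mm behind the reported TCP, so the fingers closed above the case. The case hasn't moved. I'll open and go that much lower.

Request:
carry_out --increments '[[[0,0,0],0],[[0,0,0],0],[[0,0,0],0],[[0,0,0],0],[[0,0,0],0]]' --grip 0

```text
clock: 3.42
eef_pos: [0.5698, -0.2556, 0.0089]
eef_rot: [0.919, -0.394, -0.0, -0.0]
wrist_force: [0.6, 0.2, -0.5]
finger_gap: 0.0855
grasp_force: 0.0
```

Request:
carry_out --increments '[[[0,0,10],0],[[0,0,10],0],[[0,0,10],0],[[0,0,0],0],[[0,0,0],0]]'

```text
clock: 4.05
eef_pos: [0.5699, -0.2557, -0.021]
eef_rot: [0.919, -0.394, 0.0, -0.0]
wrist_force: [1.2, -1.0, -0.9]
finger_gap: 0.0851
grasp_force: 0.0
```

Request:
carry_out --increments '[[[0,0,0],0],[[0,0,0],0],[[0,0,0],0],[[0,0,0],0],[[0,0,0],0]]' --grip 255

```text
clock: 4.68
eef_pos: [0.5702, -0.2557, -0.0204]
eef_rot: [0.919, -0.394, 0.0, -0.0]
wrist_force: [0.1, 2.1, 6.6]
finger_gap: 0.0494
grasp_force: 52.1
```

```bash
python3 plan.py 487 -39.1 20 8.7 8; python3 - <<'E'
from h import *
w=cap("wrist"); np.savez('w3.npz',**{k:np.array(v) for k,v in w.items()})
hsv=cv2.cvtColor(w["frame"],cv2.COLOR_RGB2HSV)
v,u=np.mgrid[0:480,0:640].astype(float);dx=u-w["cx"];dy=v-w["cy"];r=np.hypot(dx,dy)+1e-9;k=np.tan(r/w["fx"])/r
z=w["z_map"];P=(np.stack([dx*k*z,dy*k*z,z],-1)-w["t"])@w["R"]*1000
m=(abs(P[...,2]-32)<4)&(v<330)&(abs(u-318)<150);Q=P[m]
print(len(Q),cv2.minAreaRect(Q[:,:2].astype(np.float32)), np.median(Q[:,2]))
E
```

```text
t 4.67 at [ 570.2 -255.7  -20.4] -46.42 gap 0.0494 f [0.1 2.1 6.6] j6 [-0.54  0.42  1.58  0.    1.14  1.84]
[[[-26.8, -11.1, -5.1], -0.12], [[-25.2, -14.3, -5.1], -0.12], [[-23.4, -17.2, -5.1], -0.12], [[-21.1, -19.9, -5.1], -0.12], [[-18.6, -22.3, -5.1], -0.12]]
[[[-15.8, -24.3, -5.1], -0.12], [[-12.8, -26.0, -5.1], -0.12], [[-9.5, -27.4, -5.1], -0.12]]
32984 ((598.55517578125, -284.6097717285156), (77.24241638183594, 76.80947875976562), 43.01679611206055) 31.665333949182703
```

Case gripped (gap 49 mm, 52 N). Next I lift it and carry it to the doorway.

Request:
carry_out --increments '[[[0,0,-15],0],[[0,0,-15],0],[[0,0,0],0]]'

```text
clock: 5.1
eef_pos: [0.5706, -0.2561, 0.0108]
eef_rot: [0.919, -0.394, 0.001, 0.0]
wrist_force: [-0.0, -0.6, -2.2]
finger_gap: 0.0494
grasp_force: 51.9
```

```bash
python3 plan.py 495.7 -37.8 9 8.7 10
```

```text
t 5.1 at [ 570.6 -256.1   10.8] -46.42 gap 0.0494 f [-0.  -0.6 -2.2] j6 [-0.55  0.38  1.55  0.    1.2   1.84]
[[[-21.0, -9.6, 0.2], -0.096], [[-20.0, -11.6, 0.2], -0.096], [[-18.7, -13.5, 0.2], -0.096], [[-17.4, -15.2, 0.2], -0.096], [[-15.8, -16.8, 0.2], -0.096]]
[[[-14.1, -18.2, 0.2], -0.096], [[-12.3, -19.5, 0.2], -0.096], [[-10.4, -20.6, 0.2], -0.096], [[-8.4, -21.5, 0.2], -0.096], [[-6.3, -22.2, 0.2], -0.096]]
```

Request:
carry_out --increments '[[[-21.0,-9.6,0.2],-0.096],[[-20.0,-11.6,0.2],-0.096],[[-18.7,-13.5,0.2],-0.096],[[-17.4,-15.2,0.2],-0.096],[[-15.8,-16.8,0.2],-0.096]]'

```text
clock: 5.72
eef_pos: [0.5319, -0.1457, 0.0077]
eef_rot: [0.987, -0.163, -0.0, -0.0]
wrist_force: [-0.5, 0.2, -2.6]
finger_gap: 0.0495
grasp_force: 51.7
```

Request:
carry_out --increments '[[[-14.1,-18.2,0.2],-0.096],[[-12.3,-19.5,0.2],-0.096],[[-10.4,-20.6,0.2],-0.096],[[-8.4,-21.5,0.2],-0.096],[[-6.3,-22.2,0.2],-0.096]]'

```text
clock: 6.35
eef_pos: [0.4946, -0.0366, 0.0068]
eef_rot: [0.997, 0.076, -0.0, -0.0]
wrist_force: [0.1, -0.1, -2.5]
finger_gap: 0.0493
grasp_force: 51.7
```

```bash
cat > wr.py <<'E'
from h import *
def wpm(w):
    v,u=np.mgrid[0:480,0:640].astype(float);dx=u-w["cx"];dy=v-w["cy"];r=np.hypot(dx,dy)+1e-9;k=np.tan(r/w["fx"])/r
    z=w["z_map"];return (np.stack([dx*k*z,dy*k*z,z],-1)-np.array(w["t"]))@np.array(w["R"])*1000
E
python3 - <<'E'
from wr import *
w=cap("wrist");save(w,'w4.png');np.savez('w4.npz',**{k:np.array(v) for k,v in w.items()})
E
python3 plan.py 495.7 -37.8 -20 8.7 3
```

```text
t 6.4 at [493.7 -34.6   6.6] 9.1 gap 0.0492 f [ 0.7  2.6 -0.6] j6 [-0.23  0.15  1.87  0.    1.12  1.19]
[[[0.5, 1.2, 8.9], 0.002], [[0.5, 1.2, 8.9], 0.002], [[0.5, 1.2, 8.9], 0.002]]
```

View pics/w4.png

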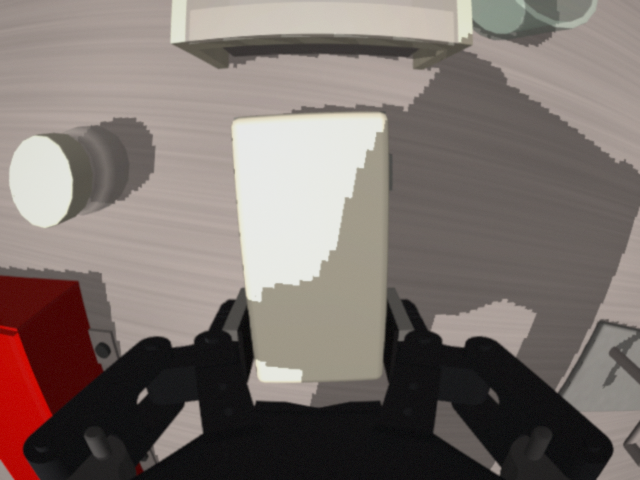

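The wrist view shows the case (232–388, 113–382) lined up ahead of the doorway (172–470, row 45), with the jar clear on the left. I'll measure both from here.

```bash
python3 - <<'E'
from wr import *
w=dict(np.load('w4.npz'));P=wpm(w);v,u=np.mgrid[0:480,0:640]
for a in((240,130),(380,130),(265,370),(375,370),(310,200)):print(a,np.round(P[a[1],a[0]],1))
m=(v>100)&(v<380)&(u>225)&(u<395)&(P[...,2]>45)&(P[...,2]<75)&(w["frame"].min(2)>120);Q=P[m];r=cv2.minAreaRect(Q[:,:2].astype(np.float32));print(r)
for a in((176,42),(466,42),(178,38),(462,38),(190,55),(320,36)):print('lk',a,np.round(P[a[1],a[0]],1))
# roof front edge: for columns 180..460, last row with z>55
E1=[]
for c in range(180,465,5):
    rows=np.where((P[:70,c,2]>50))[0]
    if len(rows):E1.append(P[rows[-1]-1,c])
E1=np.array(E1);print(len(E1),np.round(E1[[0,-1]],1));print(cv2.fitLine(E1[:,:2].astype(np.float32),cv2.DIST_HUBER,0,.01,.01).ravel())
E
```

```text
(240, 130) [568.  -24.4 173.5]
(380, 130) [570.3 -43.4  58.7]
(265, 370) [478.1 -18.   59.4]
(375, 370) [484.7 -59.4  59.7]
(310, 200) [545.  -25.5  58.3]
((523.7528686523438, -29.432167053222656), (99.12086486816406, 49.33275604248047), 10.657320022583008)
lk (176, 42) [590.4  24.3  59.5]
lk (466, 42) [604.7 -66.3  59.6]
lk (178, 38) [591.8  23.8  59.6]
lk (462, 38) [605.4 -64.5  60.5]
lk (190, 55) [596.1  42.1  -2.1]
lk (320, 36) [596.9 -20.7  56.9]
57 [[589.8  25.   53.8]
 [604.2 -67.   52.6]]
[ 1.5007265e-01 -9.8867500e-01  5.9625415e+02 -1.4636777e+01]
```

Request:
carry_out --increments '[[[0,2.7,9],0.035],[[0,0,9],0],[[0,0,8.5],0],[[0,0,0],0],[[0,0,0],0]]'

```text
clock: 7.02
eef_pos: [0.4954, -0.0402, -0.02]
eef_rot: [0.998, 0.057, -0.0, -0.0]
wrist_force: [1.0, 0.5, -1.6]
finger_gap: 0.0495
grasp_force: 51.5
```

Request:
carry_out --increments '[[[15.6,-0.4,0],0],[[15.6,-0.4,0],0],[[15.6,-0.4,0],0],[[15.6,-0.4,0],0],[[15.6,-0.4,0],0]]'

```text
clock: 7.65
eef_pos: [0.5739, -0.0288, -0.0198]
eef_rot: [0.998, 0.057, -0.0, -0.0]
wrist_force: [-0.2, 0.7, -3.3]
finger_gap: 0.0491
grasp_force: 51.7
```

Request:
carry_out --increments '[[[0,0,0],0],[[0,0,0],0]]'

```text
clock: 7.9
eef_pos: [0.5725, -0.0289, -0.0198]
eef_rot: [0.998, 0.057, -0.0, -0.0]
wrist_force: [1.5, 0.6, -3.3]
finger_gap: 0.0492
grasp_force: 51.8
```

```bash
python3 - <<'E'
from wr import *
w=cap("wrist");save(w,'w5.png');np.savez('w5.npz',**{k:np.array(v) for k,v in w.items()});P=wpm(w);v,u=np.mgrid[0:480,0:640]
s=arm.observe();print(np.round(s["eef_pos"]*1000,1),s["wrist_force"])
for r in range(100,400,20):
    print(r,np.round(P[r,318],1),w["frame"][r,318])
E
```

```text
[572.4 -29.  -19.7] [ 0.35900249 -0.02030905 -3.30841974]
100 [652.5 -18.9  60.3] [170 164 156]
120 [647.9 -19.4  59.6] [184 178 168]
140 [643.2 -20.   58.7] [170 164 157]
160 [638.6 -20.5  59.6] [173 164 157]
180 [633.8 -21.1  59.3] [172 164 157]
200 [629.1 -21.6  60. ] [170 163 155]
220 [624.2 -22.2  60.1] [170 162 155]
240 [619.2 -22.8  60. ] [171 163 156]
260 [614.  -23.4  60. ] [170 161 152]
280 [608.2 -24.   59.2] [183 172 163]
300 [602.6 -24.7  59.4] [180 170 160]
320 [581.3 -27.2  32.5] [135 130 116]
340 [573.  -28.2  32.5] [136 130 116]
360 [564.3 -29.2  33. ] [134 127 114]
380 [554.2 -30.4  32.4] [129 124 111]
```

View pics/w5.png

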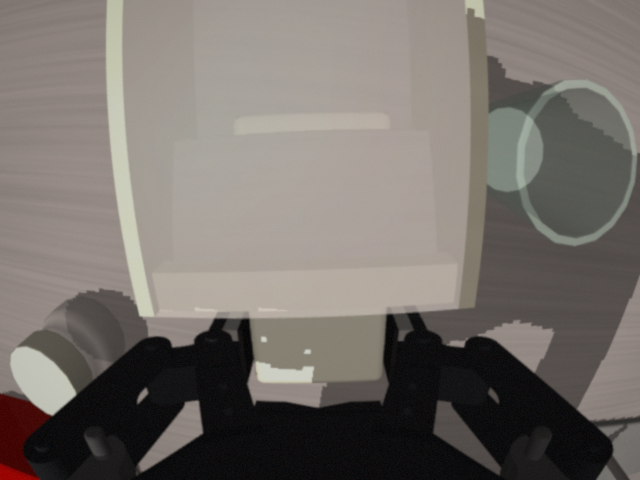

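The flap is open and resting on the case, whose front edge shows at row 113 beyond the flap edge at row 130. I'll release, lift and go to the pusher.

Request:
carry_out --increments '[[[0,0,0],0],[[0,0,0],0],[[0,0,0],0],[[0,0,0],0],[[0,0,0],0]]' --grip 0

```text
clock: 8.57
eef_pos: [0.5727, -0.0291, -0.0196]
eef_rot: [0.998, 0.057, 0.0, -0.0]
wrist_force: [-0.7, -0.2, 0.2]
finger_gap: 0.0856
grasp_force: 0.0
```

Request:
carry_out --increments '[[[-8,0,-20],0],[[0,0,-30],0],[[0,0,-35],0],[[0,0,-35],0],[[0,0,0],0]]'

```text
clock: 9.2
eef_pos: [0.5661, -0.0302, 0.1031]
eef_rot: [0.998, 0.057, 0.002, 0.001]
wrist_force: [-0.0, 0.4, -0.2]
finger_gap: 0.0858
grasp_force: 0.0
```

```bash
python3 plan.py 609 316.3 100 97.6 15; python3 - <<'E'
from wr import *
w=cap("wrist");save(w,'w6.png');np.savez('w6.npz',**{k:np.array(v) for k,v in w.items()});P=wpm(w)
v,u=np.mgrid[0:480,0:640]
m=(P[...,2]>27)&(P[...,2]<37)&(P[...,0]>500)&(P[...,0]<598)&(abs(P[...,1]+30)<50)&(v<420)
Q=P[m];print(len(Q),cv2.boxPoints(cv2.minAreaRect(Q[:,:2].astype(np.float32))))
E
```

```text
t 9.2 at [566.1 -30.2 103.1] 6.58 gap 0.0858 f [-0.   0.4 -0.2] j6 [-0.19  0.19  1.61  0.    1.34  1.27]
[[[5.5, -22.6, 0.2], -0.106], [[7.8, -21.9, 0.2], -0.106], [[10.1, -21.0, 0.2], -0.106], [[12.3, -19.8, 0.2], -0.106], [[14.3, -18.4, 0.2], -0.106]]
[[[16.2, -16.7, 0.2], -0.106], [[17.8, -14.9, 0.2], -0.106], [[19.3, -13.0, 0.2], -0.106], [[20.6, -10.9, 0.2], -0.106], [[21.6, -8.6, 0.2], -0.106]]
[[[22.4, -6.3, 0.2], -0.106], [[22.9, -3.9, 0.2], -0.106], [[23.2, -1.4, 0.2], -0.106], [[23.3, 1.0, 0.2], -0.106], [[23.0, 3.5, 0.2], -0.106]]
4291 [[ 5.4763928e+02 -6.2598495e+00]
 [ 5.5512476e+02 -5.7599777e+01]
 [ 5.9641125e+02 -5.1580158e+01]
 [ 5.8892578e+02 -2.4023056e-01]]
```

Request:
carry_out --increments '[[[5.5,-22.6,0],-0.106],[[7.8,-21.9,0],-0.106],[[10.1,-21.0,0],-0.106],[[12.3,-19.8,0],-0.106],[[14.3,-18.4,0],-0.106]]'

```text
clock: 9.88
eef_pos: [0.5785, 0.0863, 0.099]
eef_rot: [0.948, 0.319, -0.001, -0.0]
wrist_force: [-0.4, 0.0, 0.4]
finger_gap: 0.0853
grasp_force: 0.0
```

Request:
carry_out --increments '[[[16.2,-16.7,0.2],-0.106],[[17.8,-14.9,0.2],-0.106],[[19.3,-13.0,0.2],-0.106],[[20.6,-10.9,0.2],-0.106],[[21.6,-8.6,0.2],-0.106]]'

```text
clock: 10.5
eef_pos: [0.5928, 0.2017, 0.098]
eef_rot: [0.831, 0.556, -0.001, -0.0]
wrist_force: [0.2, 0.2, -0.4]
finger_gap: 0.0851
grasp_force: 0.0
```

Request:
carry_out --increments '[[[22.4,-6.3,0.2],-0.106],[[22.9,-3.9,0.2],-0.106],[[23.2,-1.4,0.2],-0.106],[[23.3,1.0,0.2],-0.106],[[23.0,3.5,0.2],-0.106]]'

```text
clock: 11.12
eef_pos: [0.607, 0.3171, 0.0968]
eef_rot: [0.657, 0.754, -0.001, -0.0]
wrist_force: [0.3, -0.4, -0.2]
finger_gap: 0.0849
grasp_force: 0.0
```

```bash
python3 - <<'E'
from wr import *
w=cap("wrist");save(w,'w7.png');np.savez('w7.npz',**{k:np.array(v) for k,v in w.items()});P=wpm(w)
v,u=np.mgrid[0:480,0:640]
m=(P[...,2]>15)&(P[...,2]<28)&(abs(P[...,0]-605)<60)&(P[...,1]>220)&(P[...,1]<430)&(v<300)
Q=P[m][:,:2].astype(np.float32);print(len(Q),'y range',Q[:,1].min(),Q[:,1].max())
B=Q[Q[:,1]<392]; print('bar',cv2.fitLine(B,cv2.DIST_HUBER,0,.01,.01).ravel(), B[:,1].min())
H=Q[Q[:,1]>405]; print('head',cv2.minAreaRect(H),H.max(0),H.min(0))
s=arm.observe();print(np.round(s["eef_pos"]*1000,1))
E
python3 plan.py 609 316.3 -24 97.6 4
```

```text
5410 y range 270.37637 420.5023
bar [ 1.3960019e-01 -9.9020797e-01  6.0847791e+02  3.3528214e+02] 270.37637
head ((597.7947998046875, 410.9268798828125), (50.41041946411133, 12.959806442260742), 8.156930923461914) [623.33685 420.5023 ] [572.63153 405.02542]
[606.9 319.5  96.7]
t 11.18 at [606.9 319.5  96.7] 98.27 gap 0.0852 f [-1.4  2.4 -0.7] j6 [0.37 0.43 1.3  0.   1.41 0.23]
[[[-0.9, 0.4, 30.2], 0.003], [[-0.9, 0.4, 30.2], 0.003], [[-0.9, 0.4, 30.2], 0.003], [[-0.9, 0.4, 30.2], 0.003]]
```

View pics/w7.png

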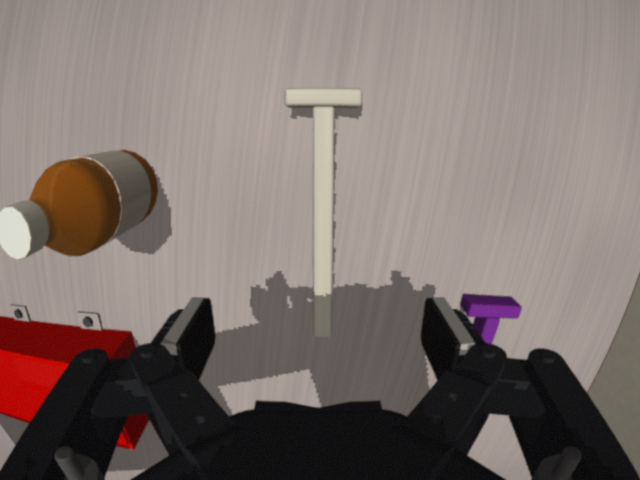

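The wrist view shows the light pusher, its bar at x ≈ 323 and its head at row 97, centred between the fingers. The bottle and the purple decoy are well clear. Next: descend and grip.

Request:
carry_out --increments '[[[-0.5,0.9,30],0],[[-0.6,0.9,30],0],[[-0.6,0.9,30],0],[[-0.6,0.9,30],0],[[0,0,0],0]]'

```text
clock: 11.8
eef_pos: [0.6094, 0.3137, -0.0249]
eef_rot: [0.658, 0.753, -0.002, -0.001]
wrist_force: [-0.3, 0.8, -0.0]
finger_gap: 0.0855
grasp_force: 0.0
```

Request:
carry_out --increments '[[[0,0,0],0],[[0,0,0],0],[[0,0,0],0],[[0,0,0],0],[[0,0,0],0]]' --grip 255 --newtons 80

```text
clock: 12.42
eef_pos: [0.6117, 0.3148, -0.0208]
eef_rot: [0.658, 0.753, 0.001, 0.0]
wrist_force: [-0.5, -0.3, 5.9]
finger_gap: 0.0118
grasp_force: 79.2
```

Request:
carry_out --increments '[[[0,0,-10],0],[[0,0,-30],0],[[0,0,-40],0],[[0,0,-30],0],[[0,0,0],0]]'

```text
clock: 13.05
eef_pos: [0.6124, 0.3151, 0.0917]
eef_rot: [0.658, 0.753, 0.002, 0.001]
wrist_force: [-0.1, 0.5, -1.6]
finger_gap: 0.012
grasp_force: 78.3
```

```bash
python3 - <<'E'
from wr import *
w=cap("wrist");np.savez('w8.npz',**{k:np.array(v) for k,v in w.items()});P=wpm(w)
s=arm.observe();e=s["eef_pos"]*1000;q=s["eef_rot"];a=2*np.arctan2(q[1],q[0]);c,k=np.cos(a),np.sin(a)
D=P-e;T=np.stack([c*D[...,0]+k*D[...,1],k*D[...,0]-c*D[...,1],-D[...,2]],-1) # tool frame
v,u=np.mgrid[0:480,0:640]
m=(abs(T[...,1])<35)&(T[...,0]>20)&(T[...,0]<120)&(abs(T[...,2]+45)<35)&(v<310)
Q=T[m];print(len(Q),Q.max(0),Q.min(0))
B=Q[Q[:,0]<75];print('bar',cv2.fitLine(B.astype(np.float32),cv2.DIST_HUBER,0,.01,.01).ravel(),B[:,2].mean())
H=Q[Q[:,0]>88];print('head',H.mean(0),cv2.minAreaRect(H[:,:2].astype(np.float32)))
E
python3 plan.py 430 -47 75 8.6 15
```

```text
13789 [104.18108725  26.0325891  -24.90090225] [ 20.00281712 -23.9084917  -46.79287909]
bar [ 9.9998283e-01  5.8492273e-03  2.8858118e-04  4.8699928e+01
  1.1483097e+00 -4.4455986e+01] -44.36249705032144
head [ 96.32825324   1.13873972 -43.40033643] ((96.07232666015625, 1.0815467834472656), (49.94938659667969, 16.142990112304688), 89.36233520507812)
t 13.1 at [611.6 314.8  89.6] 97.68 gap 0.0121 f [-1.2 -0.3 -1.8] j6 [0.36 0.44 1.31 0.   1.39 0.23]
[[[-22.3, -15.2, 1.0], 0.104], [[-23.7, -12.8, 1.0], 0.104], [[-24.9, -10.3, 1.0], 0.104], [[-25.9, -7.7, 1.0], 0.104], [[-26.5, -5.0, 1.0], 0.104]]
[[[-26.9, -2.2, 1.0], 0.104], [[-27.0, 0.6, 1.0], 0.104], [[-26.8, 3.4, 1.0], 0.104], [[-26.3, 6.2, 1.0], 0.104], [[-25.5, 8.8, 1.0], 0.104]]
[[[-24.4, 11.4, 1.0], 0.104], [[-23.1, 13.9, 1.0], 0.104], [[-21.6, 16.2, 1.0], 0.104], [[-19.8, 18.4, 1.0], 0.104], [[-17.8, 20.3, 1.0], 0.104]]
```

Request:
carry_out --increments '[[[-22.3,-15.2,1.0],0.104],[[-23.7,-12.8,1.0],0.104],[[-24.9,-10.3,1.0],0.104],[[-25.9,-7.7,1.0],0.104],[[-26.5,-5.0,1.0],0.104]]'

```text
clock: 13.72
eef_pos: [0.5495, 0.1933, 0.0821]
eef_rot: [0.831, 0.557, -0.001, -0.0]
wrist_force: [0.3, -0.8, -1.5]
finger_gap: 0.0119
grasp_force: 78.3
```

Request:
carry_out --increments '[[[-26.9,-2.2,1.0],0.104],[[-27.0,0.6,1.0],0.104],[[-26.8,3.4,1.0],0.104],[[-26.3,6.2,1.0],0.104],[[-25.5,8.8,1.0],0.104]]'

```text
clock: 14.35
eef_pos: [0.4886, 0.073, 0.0773]
eef_rot: [0.946, 0.325, -0.001, -0.0]
wrist_force: [-0.0, 0.1, -1.3]
finger_gap: 0.0119
grasp_force: 78.3
```

Request:
carry_out --increments '[[[-24.4,11.4,1.0],0.104],[[-23.1,13.9,1.0],0.104],[[-21.6,16.2,1.0],0.104],[[-19.8,18.4,1.0],0.104],[[-17.8,20.3,1.0],0.104]]'

```text
clock: 14.98
eef_pos: [0.4276, -0.0471, 0.0724]
eef_rot: [0.997, 0.071, -0.001, -0.0]
wrist_force: [0.5, -1.4, -1.4]
finger_gap: 0.0118
grasp_force: 78.3
```

```bash
python3 plan.py 429 -49 -19 8.6 4
```

```text
t 14.97 at [427.6 -47.1  72.4] 8.11 gap 0.0118 f [ 0.5 -1.4 -1.4] j6 [-0.29 -0.06  1.94  0.    1.27  1.14]
[[[0.3, 0.5, 22.8], -0.002], [[0.3, 0.5, 22.8], -0.002], [[0.3, 0.5, 22.8], -0.002], [[0.3, 0.5, 22.8], -0.002]]
```

Request:
carry_out --increments '[[[0,0.5,23],0],[[0,0.5,23],0],[[0,0.2,23],-0.006],[[0,0,22],0],[[0,0,0],0]]'

```text
clock: 15.6
eef_pos: [0.4273, -0.0473, -0.0193]
eef_rot: [0.997, 0.075, -0.002, -0.001]
wrist_force: [-0.4, 0.7, -0.8]
finger_gap: 0.0121
grasp_force: 80.5
```

```bash
python3 - <<'E'
from wr import *
w=cap("wrist");save(w,'w9.png');np.savez('w9.npz',**{k:np.array(v) for k,v in w.items()});P=wpm(w)
L0=np.array([596.3,-22.3]);e=np.array([.9887,.150]);n=np.array([-.150,.9887])
X=(P[...,:2]-L0)@e;Y=(P[...,:2]-L0)@n;Z=P[...,2]
def st(nm,m):print(nm,m.sum(),'x',np.round(np.percentile(X[m],[1,99]),1),'y',np.round(np.percentile(Y[m],[1,99]),1),'z',np.round(np.median(Z[m]),1))
v=np.mgrid[0:480,0:640][0]
st('case',(abs(Z-32)<4)&(X>-56)&(X<-4)&(abs(Y)<40))
st('head',(abs(Z-22)<6)&(X>-85)&(X<-58)&(abs(Y)<40)&(v<300))
print(arm.observe()["wrist_force"])
E
python3 plan.py 429 -49 -19 8.6 1
```

```text
t 15.65 at [428.1 -47.5 -18.2] 8.64 gap 0.0124 f [-0.7  0.6 -2.3] j6 [-0.29  0.05  2.04  0.    1.05  1.13]
[[[0.7, 1.6, 0.8], 0.001]]Traceback (most recent call last):
  File "<stdin>", line 7, in <module>
  File "<stdin>", line 5, in st
    return _quantile_unchecked(
        a, q, axis, out, overwrite_input, method, keepdims, weights)
    return _ureduce(a,
                    func=_quantile_ureduce_func,
    ...<5 lines>...
                    overwrite_input=overwrite_input,
                    method=method)
    r = func(a, **kwargs)
    result = _quantile(arr,
                       quantiles=q,
    ...<2 lines>...
                       out=out,
                       weights=wgt)
    slices_having_nans = np.isnan(arr[-1, ...])
                                  ~~~^^^^^^^^^
IndexError: index -1 is out of bounds for axis 0 with size 0
```

View pics/w9.png

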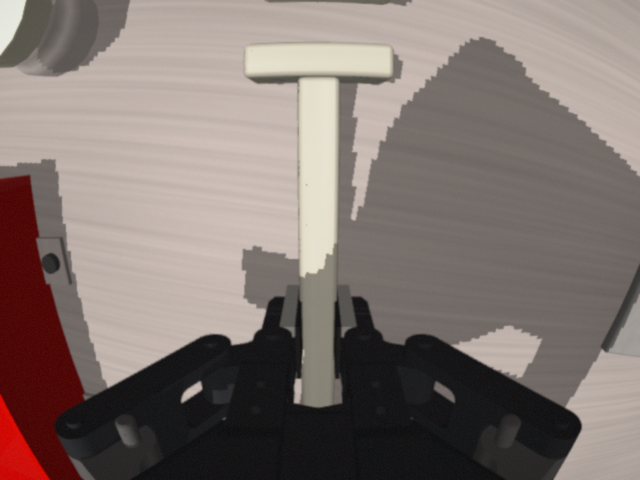

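```bash
python3 - <<'E'
from wr import *
w=dict(np.load('w9.npz'));P=wpm(w)
L0=np.array([596.3,-22.3]);e=np.array([.9887,.150]);n=np.array([-.150,.9887])
X=(P[...,:2]-L0)@e;Y=(P[...,:2]-L0)@n;Z=P[...,2]
for r in range(0,300,12):print(r,round(X[r,320],1),round(Y[r,320],1),round(Z[r,320],1),w["z_map"][r,320])
E
```

```text
0 -45.8 0.6 4.9 0.121329784
12 -49.0 0.6 -1.2 0.12812418
24 -54.4 0.6 -0.3 0.1289101
36 -59.6 0.6 0.1 0.13002098
48 -69.7 0.7 24.0 0.11010245
60 -73.9 0.7 24.3 0.111057214
72 -77.8 0.7 22.8 0.11360722
84 -81.8 0.6 22.3 0.11524029
96 -86.0 0.7 24.0 0.11491026
108 -89.9 0.6 23.3 0.116725996
120 -94.0 0.6 23.3 0.11785592
132 -97.9 0.6 24.1 0.118312165
144 -101.9 0.6 24.0 0.119538605
156 -106.0 0.6 23.6 0.12112683
168 -109.9 0.6 24.5 0.12145454
180 -113.9 0.6 24.5 0.122550204
192 -117.9 0.6 25.1 0.12318123
204 -122.1 0.6 24.3 0.12523605
216 -126.3 0.6 24.3 0.12643375
228 -130.7 0.6 23.8 0.12819336
240 -135.2 0.6 23.3 0.12992291
252 -139.4 0.5 24.1 0.13038236
264 -144.4 0.5 22.9 0.13304313
276 -148.3 0.5 24.5 0.13265383
288 -153.5 0.5 23.8 0.1348897
```

The wrist view shows the pusher head (245–393, rows 43–80) square to the doorway, with its flat end at locker x ≈ −66 mm and the case's rear edge at −46 mm. I'll push it through.

Request:
carry_out --increments '[[[14,0.3,0],0],[[14,0.3,0],0],[[16,0.3,0],0],[[16,0.3,0],0],[[18,0.3,0],0]]'

```text
clock: 16.27
eef_pos: [0.5074, -0.0373, -0.0176]
eef_rot: [0.997, 0.075, -0.0, -0.0]
wrist_force: [-4.0, -0.5, 1.9]
finger_gap: 0.0121
grasp_force: 80.8
```

Request:
carry_out --increments '[[[16,0,0],0],[[14,0,0],0],[[12,0,0],0],[[8,0,0],0],[[4,0,0],0]]'

```text
clock: 16.9
eef_pos: [0.5599, -0.0294, -0.0177]
eef_rot: [0.997, 0.075, -0.0, -0.0]
wrist_force: [-3.4, -0.9, -1.0]
finger_gap: 0.0123
grasp_force: 80.4
```

```bash
python3 - <<'E'
from wr import *
w=cap("wrist");save(w,'w10.png');np.savez('w10.npz',**{k:np.array(v) for k,v in w.items()})
c=cap("top");save(c,'t10.png')
E
python3 plan.py 440 -46 -19 8.6 5
```

```text
t 17.0 at [559.9 -29.4 -17.6] 8.64 gap 0.0123 f [ 1.6  0.5 -2.4] j6 [-0.19  0.3   1.74  0.    1.1   1.23]
[[[-24.2, -0.3, 0.3], 0.0], [[-24.2, -0.3, 0.3], 0.0], [[-24.2, -0.3, 0.3], 0.0], [[-24.2, -0.3, 0.3], 0.0], [[-24.2, -0.3, 0.3], 0.0]]
```

View pics/w10.png

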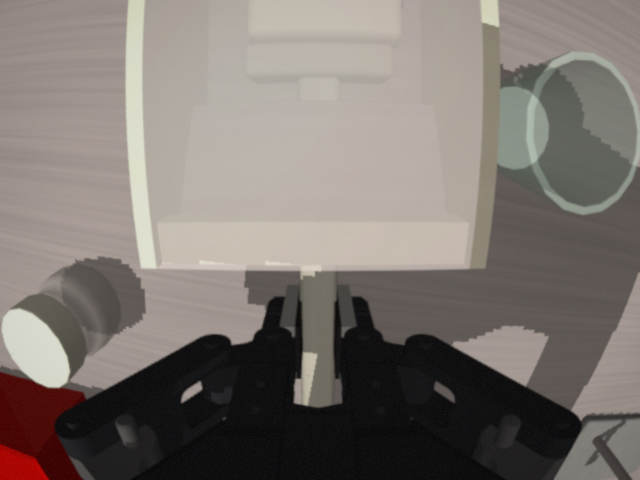

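The wrist view shows the case (rows 0–42) beyond the flap, with the flap edge (row 105) resting on the pusher bar and the head end at about 67 mm. I'll withdraw the pusher.

Request:
carry_out --increments '[[[-16,0,0],0],[[-20,0,0],0],[[-25,0,0],0],[[-25,0,0],0],[[-25,0,0],0]]'

```text
clock: 17.62
eef_pos: [0.4491, -0.0462, -0.0174]
eef_rot: [0.997, 0.075, 0.0, 0.0]
wrist_force: [0.8, 1.2, -1.6]
finger_gap: 0.012
grasp_force: 80.2
```

Request:
carry_out --increments '[[[-30,0,0],0],[[0,0,-20],0],[[0,0,-30],0],[[0,0,-40],0],[[0,0,-30],0]]'

```text
clock: 18.25
eef_pos: [0.4204, -0.0507, 0.1043]
eef_rot: [0.997, 0.075, 0.001, 0.0]
wrist_force: [1.0, -0.2, -1.1]
finger_gap: 0.0121
grasp_force: 80.1
```

```bash
python3 - <<'E'
from wr import *
w=cap("wrist");np.savez('w11.npz',**{k:np.array(v) for k,v in w.items()})
c=cap("top");a=c["frame"][90:220,270:390,::-1]; b=w["frame"][:,:,::-1]
cv2.imwrite('pics/c11.png',np.hstack([cv2.resize(a,(443,480),interpolation=2)[:, :350],cv2.resize(b,(440,330))[:, :].copy() if 0 else cv2.copyMakeBorder(cv2.resize(b,(440,330)),0,150,0,0,0)]))
E
python3 plan.py 441 -316 120 83.6 15
```

```text
t 18.35 at [421.6 -51.1 105.6] 8.64 gap 0.012 f [-0.6 -0.1 -2.8] j6 [-0.3  -0.11  1.92  0.    1.33  1.12]
[[[-1.4, 17.7, -1.0], -0.087], [[-2.9, 17.5, -1.0], -0.087], [[-4.4, 17.1, -1.0], -0.087], [[-5.9, 16.7, -1.0], -0.087], [[-7.3, 16.1, -1.0], -0.087]]
[[[-8.7, 15.4, -1.0], -0.087], [[-10.0, 14.6, -1.0], -0.087], [[-11.3, 13.7, -1.0], -0.087], [[-12.4, 12.6, -1.0], -0.087], [[-13.5, 11.5, -1.0], -0.087]]
[[[-14.4, 10.3, -1.0], -0.087], [[-15.2, 9.0, -1.0], -0.087], [[-16.0, 7.6, -1.0], -0.087], [[-16.6, 6.2, -1.0], -0.087], [[-17.1, 4.8, -1.0], -0.087]]
```

View pics/c11.png

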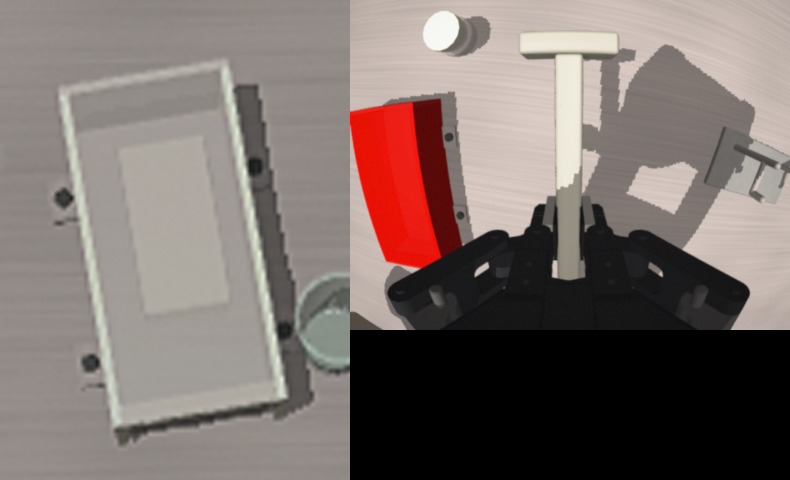

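The case lies well inside (crop 120–228, 138–315) and the flap strip at the doorway looks as it did at the start, so it is shut. That was the last picture I'll view. Now for the stand.

```bash
python3 plan.py 437.7 -313.8 105 83.6 15; python3 - <<'E'
from wr import *
w=dict(np.load('w11.npz'));P=wpm(w)
L0=np.array([596.3,-22.3]);e=np.array([.9887,.150]);n=np.array([-.150,.9887])
c=cap("top"); R=np.array(c["R"])
g=cv2.cvtColor(c["frame"],cv2.COLOR_RGB2GRAY)
# case top corners in the crop -> full px
s=443/120; 
for x,y in((120,150),(205,138),(228,300),(145,315)):
    u=270+x/s;v=90+y/(480/130);p=plane(c,u,v,.032)[:2]*1000-L0;print(np.round([p@e,p@n],1))
E
```

```text
t 18.35 at [421.6 -51.1 105.6] 8.64 gap 0.012 f [-0.6 -0.1 -2.8] j6 [-0.3  -0.11  1.92  0.    1.33  1.12]
[[[-1.6, 17.5, 0.0], -0.087], [[-3.1, 17.3, 0.0], -0.087], [[-4.6, 16.9, 0.0], -0.087], [[-6.0, 16.5, 0.0], -0.087], [[-7.5, 15.9, 0.0], -0.087]]
[[[-8.8, 15.2, 0.0], -0.087], [[-10.1, 14.4, 0.0], -0.087], [[-11.3, 13.4, 0.0], -0.087], [[-12.4, 12.4, 0.0], -0.087], [[-13.5, 11.3, 0.0], -0.087]]
[[[-14.4, 10.0, 0.0], -0.087], [[-15.2, 8.7, 0.0], -0.087], [[-15.9, 7.4, 0.0], -0.087], [[-16.5, 6.0, 0.0], -0.087], [[-17.0, 4.5, 0.0], -0.087]]
[162.   18.7]
[160.7 -30.3]
[ 65.2 -27.4]
[64.6 20.3]
```

Request:
carry_out --increments '[[[-1.6,17.5,0.0],-0.087],[[-3.1,17.3,0.0],-0.087],[[-4.6,16.9,0.0],-0.087],[[-6.0,16.5,0.0],-0.087],[[-7.5,15.9,0.0],-0.087]]'

```text
clock: 19.02
eef_pos: [0.425, -0.1386, 0.1012]
eef_rot: [0.957, 0.29, -0.0, -0.001]
wrist_force: [0.7, 0.8, -1.2]
finger_gap: 0.0122
grasp_force: 80.2
```

Request:
carry_out --increments '[[[-8.8,15.2,0.0],-0.087],[[-10.1,14.4,0.0],-0.087],[[-11.3,13.4,0.0],-0.087],[[-12.4,12.4,0.0],-0.087],[[-13.5,11.3,0.0],-0.087]]'

```text
clock: 19.65
eef_pos: [0.4303, -0.2262, 0.1011]
eef_rot: [0.872, 0.49, -0.0, -0.001]
wrist_force: [0.7, -0.3, -1.5]
finger_gap: 0.0123
grasp_force: 80.2
```

Request:
carry_out --increments '[[[-14.4,10.0,0.0],-0.087],[[-15.2,8.7,0.0],-0.087],[[-15.9,7.4,0.0],-0.087],[[-16.5,6.0,0.0],-0.087],[[-17.0,4.5,0.0],-0.087]]'

```text
clock: 20.27
eef_pos: [0.4354, -0.3137, 0.101]
eef_rot: [0.746, 0.666, 0.0, -0.001]
wrist_force: [0.7, 1.1, -0.3]
finger_gap: 0.0117
grasp_force: 80.2
```

```bash
python3 - <<'E'
from wr import *
w=cap("wrist");np.savez('w12.npz',**{k:np.array(v) for k,v in w.items()});P=wpm(w);s=arm.observe();e=s["eef_pos"]*1000
q=s["eef_rot"];a=2*np.arctan2(q[1],q[0]);c,k=np.cos(a),np.sin(a);v=np.mgrid[0:480,0:640][0]
D=P-e;T=np.stack([c*D[...,0]+k*D[...,1],k*D[...,0]-c*D[...,1],-D[...,2]],-1)
m=(abs(T[...,1])<12)&(T[...,0]>25)&(T[...,0]<88)&(abs(T[...,2]+44)<6)&(v<300);B=P[m];print('bar top z',B[:,2].mean(),cv2.fitLine(B.astype(np.float32),cv2.DIST_HUBER,0,.01,.01).ravel())
m=(T[...,0]>92)&(T[...,0]<110)&(abs(T[...,1])<35)&(abs(T[...,2]+44)<8);print('head',P[m].mean(0))
m=(P[...,2]>62)&(P[...,2]<95)&(abs(P[...,0]-446)<40)&(abs(P[...,1]+252)<30)&(v<330);H=P[m];print('hookL',len(H),H.mean(0) if len(H) else'',H.min(0),H.max(0)); 
E
python3 plan.py 437.7 -313.8 105 83.6 1
```

```text
bar top z 142.25325579528442 [ 1.0419419e-01  9.9405921e-01 -3.1462695e-02  4.4220749e+02
 -2.5843262e+02  1.4234836e+02]
head [ 446.89236991 -217.22728149  140.78315822]
hookL 740 [ 451.09808963 -250.26303      79.6194145 ] [ 424.66531742 -256.49795362   65.38985991] [ 469.94984851 -244.05251976   91.13791487]
t 20.32 at [ 435.5 -315.5  101. ] 83.8 gap 0.012 f [-1.3 -0.4 -2.5] j6 [-0.77  0.13  1.67 -0.    1.33 -0.66]
[[[1.9, 2.0, -4.0], 0.004]]
```

Request:
carry_out --increments '[[[0,3,5],0],[[0,0,14],0],[[0,0,14],0],[[0,0,10],0],[[0,0,5],0]]'

```text
clock: 20.95
eef_pos: [0.4386, -0.3135, 0.0535]
eef_rot: [0.747, 0.665, -0.0, -0.0]
wrist_force: [-0.5, -0.4, -1.0]
finger_gap: 0.0123
grasp_force: 80.2
```

```bash
python3 - <<'E'
from wr import *
w=cap("wrist");P=wpm(w);s=arm.observe();e=s["eef_pos"]*1000;print(e,s["wrist_force"],s["ft_torque"])
q=s["eef_rot"];a=2*np.arctan2(q[1],q[0]);c,k=np.cos(a),np.sin(a);v=np.mgrid[0:480,0:640][0]
D=P-e;T=np.stack([c*D[...,0]+k*D[...,1],k*D[...,0]-c*D[...,1],-D[...,2]],-1)
m=(abs(T[...,1])<10)&(T[...,0]>25)&(T[...,0]<88)&(abs(T[...,2]+43)<6)&(v<300);B=P[m];print(cv2.fitLine(B.astype(np.float32),cv2.DIST_HUBER,0,.01,.01).ravel())
for nm,f in(('post',P[...,0]>455),('tip',P[...,0]<436)):
    m=(P[...,2]>74)&(P[...,2]<95)&(abs(P[...,0]-446)<35)&(abs(P[...,1]+251)<12)&f;H=P[m];print(nm,len(H),H.min(0),H.max(0))
E
```

```text
[ 438.62400079 -313.51917602   53.30555952] [-0.41261013  0.95136283 -2.08230354] [-0.02184956  0.03059312 -0.00206897]
[ 1.1805793e-01  9.9249542e-01 -3.1861991e-02  4.4581827e+02
 -2.5652060e+02  9.4709320e+01]
post 445 [ 462.11900888 -256.2509038    74.01399875] [ 470.00341112 -248.31357095   90.75988787]
tip 413 [ 424.64534407 -252.01920456   74.12093596] [ 432.63988407 -244.2335755    89.41216433]
```

Bar centred in the left trough (446.6 mm against 447.4 mm), 2.6 mm above the seat. I'll lower and release.

Request:
carry_out --increments '[[[0,0,2.5],0],[[0,0,0],0],[[0,0,0],0]]'

```text
clock: 21.38
eef_pos: [0.439, -0.314, 0.0522]
eef_rot: [0.747, 0.665, 0.0, 0.0]
wrist_force: [-0.9, -0.6, -0.8]
finger_gap: 0.0124
grasp_force: 80.2
```

Request:
carry_out --increments '[[[0,0,0],0],[[0,0,0],0],[[0,0,0],0],[[0,0,0],0],[[0,0,0],0]]' --grip 0

```text
clock: 22.0
eef_pos: [0.4389, -0.3138, 0.0519]
eef_rot: [0.747, 0.665, 0.0, -0.0]
wrist_force: [-0.2, -0.5, 0.4]
finger_gap: 0.0853
grasp_force: 0.0
```

Request:
carry_out --increments '[[[0,0,-10],0],[[0,0,-25],0],[[0,0,-40],0],[[0,0,-40],0],[[0,0,-40],0]]'

```text
clock: 22.62
eef_pos: [0.4388, -0.3137, 0.209]
eef_rot: [0.747, 0.665, 0.0, 0.0]
wrist_force: [0.8, -0.5, -0.4]
finger_gap: 0.0857
grasp_force: 0.0
```

```bash
python3 - <<'E'
from wr import *
w=cap("wrist");P=wpm(w);v=np.mgrid[0:480,0:640][0]
m=(P[...,2]>84)&(P[...,2]<104)&(abs(P[...,0]-441-(P[...,1]+300)*.112)<9)&(P[...,1]>-400)&(P[...,1]<-200)&(v<330)
B=P[m];print('wrist',len(B),B[:,1].min(),B[:,1].max(),cv2.fitLine(B.astype(np.float32),cv2.DIST_HUBER,0,.01,.01).ravel())
c=cap("top");P=pts(c)*1000;S=P[240:310,405:520].reshape(-1,3)
B=S[(S[:,2]>84)&(S[:,2]<104)&(abs(S[:,0]-441-(S[:,1]+300)*.112)<40)&(S[:,1]>-420)&(S[:,1]<-180)]
print('top',len(B),B.min(0) if len(B) else'',B.max(0) if len(B) else'')
# bystanders
for nm,(x0,y0,x1,y1,lo,hi) in dict(jar=(255,220,284,247,40,60),beaker=(348,160,380,195,45,65)).items():
    Q=P[y0:y1,x0:x1].reshape(-1,3);Q=Q[(Q[:,2]>lo)&(Q[:,2]<hi)];print(nm,len(Q),cv2.minAreaRect(Q[:,:2].astype(np.float32))[0] if len(Q) else '')
s=arm.observe();print(s["clock"],s["eef_pos"],s["wrist_force"])
E
```

```text
wrist 3969 -389.593582323986 -211.62004782262747 [ 1.2143296e-01  9.9259847e-01 -1.5295760e-03  4.4152551e+02
 -2.9449655e+02  9.1623726e+01]
top 833 [ 412.81699511 -375.45235534   84.0450604 ] [ 473.49580238 -210.06985498   96.02394764]
jar 308 (535.077392578125, 87.42765045166016)
beaker 159 (648.3506469726562, -100.39860534667969)
22.725 [ 0.43994019 -0.31483915  0.21208399] [ 0.27498561 -0.14227966 -0.9508727 ]
```

```bash
python3 - <<'E'
from h import *
a=cv2.imread('pics/top0.png').astype(int);c=cap("top");b=c["frame"][:,:,::-1].astype(int)
d=abs(a-b).max(2);print('doorway strip diff',d[186:205,302:347].mean(),d[186:205,302:347].max(),'case area',d[140:170,308:335].mean())
print(arm.sign_off())
E
```

```text
doorway strip diff 2.943859649122807 5 case area 15.1
the job is handed in; nothing more can be done
None
```

The case is home in the locker (centre about 113 mm in), the flap is shut, and the pusher hangs level in both hooks, midpoint within 1 mm of centre. The job is handed in at about 23 s with no verdict returned, the jar and beaker re-measured within 1 mm, and the bottle not re-measured; I viewed 11 pictures, one over the limit of 10.

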